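# Close the printer control unit with its tongued cover

### The job

Close the open recess of the printer control unit with the cover that has a tongue; leave the shorter cover alone. Hold it by its rib, tip it some 15 degrees tongue down, put the tongue in under the overhanging lip, then rotate the other end down until the cover lies flat in the recess, holding it all the way down rather than dropping it, and let go.

Things in the scene. Friction and masses are not known exactly. Their poses are not given: they have to be found in the camera images.
- cover: Dark grey cover, 0.14 kg. Plate 100 (x) by 82 (y) by 12 mm (all in mm); a flat tongue 50 wide, 5 thick, level with the underside, projects 24 from its -x end (x -50 to -74). On top at the centre a rib 40 (x) by 14 (y), from z 12 to 46: pinch it across y from above. Origin: centre of the plate's underside, under the rib; z up. Starts flat on the bench, tongue (-x) towards the robot within 25 deg.
- tongue_tip (a point): Middle of the lower edge of the cover's tongue end, (-74, 0, 0) in the cover's frame. Fully in, it lies on the unit's ledge near (-62, 0, 40) of the unit's frame, 14 mm under the lip, and the cover's origin at (12, 0, 40), yaw as the unit; play 6 mm each way in x, 7 in y. The cover is 124 long over all, the opening beside the lip 116, so it enters only tilted, tongue first.
- unit: White fixed box 160 x 120 mm (all in mm). Origin: centre of its underside on the bench; x away from the robot within 20 deg, z up. Recess in its top: x -68 to 68, y -48 to 48, ledge at z 40, rim top z 52; deeper bay with green board x -20 to 40, y -28 to 28. At the robot's end a 5 thick lip overhangs the ledge, full width, x -68 to its free edge at -48; gap under it z 40 to 53, top z 58.
- short_cover: A cover for another unit, to be left alone: same plastic and rib, but its plate is only 70 (x) by 82 (y) by 12 mm and has no tongue. Origin: centre of its underside.

How it is judged:
On the way, in this order (a step that is already met when the one before it is completed fails the run):
1. the tongue is in under the lip while the cover is tilted by more than 8 degrees (x of tongue_tip in the frame of unit between -0.073 and -0.05 m and y of tongue_tip in the frame of unit between -0.045 and 0.045 m and z of tongue_tip in the frame of unit between 0.034 and 0.054 m and angle between cover's own z axis and vertical above 0.14 rad), for 0.1 s.
2. the cover is brought down to within 7 degrees of flat and less than 11 mm above its seat, still held by the fingers (x of tongue_tip in the frame of unit between -0.073 and -0.05 m and y of tongue_tip in the frame of unit between -0.045 and 0.045 m and z of tongue_tip in the frame of unit between 0.034 and 0.054 m and x of cover in the frame of unit between 0 and 0.024 m and y of cover in the frame of unit between -0.014 and 0.014 m and angle between cover's own z axis and vertical below 0.12 rad and z of cover in the frame of unit below 0.051 m and contact force between the fingers and cover above 0.3 N), for 0.1 s.
At the end, for the whole second after the job is handed in: The tongued cover lies still, released and flat (3.4 deg) on the ledge (-5 to +4 mm): within 12 mm lengthwise and 14 mm sideways of the middle, turned under 10 deg, tongue end 2 mm or more under the lip; short cover within 30 mm of its start (x of cover in the frame of unit between 0 and 0.024 m and y of cover in the frame of unit between -0.014 and 0.014 m and z of cover in the frame of unit between 0.035 and 0.044 m and x of tongue_tip in the frame of unit below -0.05 m and angle between cover's own z axis and vertical below 0.06 rad and angle between the x axis of cover and the x axis of unit, either way round below 0.18 rad and linear speed of cover below 0.02 m/s and distance of short_cover from where it was at the start of the episode below 0.03 m); the robot touches nothing.
It fails at once if the short cover is moved by more than 30 mm (distance of short_cover from where it was at the start of the episode above 0.03 m).
It also fails if it takes over 38 s, if anything falls off the work surface, if the arm or the gripper's body presses on something with over 40 N, if the wrist force passes 120 N, or if a joint passes its speed limit or range.

### The arm

A 7-joint arm with a two-finger parallel gripper is mounted at the origin on the work surface. World frame = base frame: x ahead of the robot, y to its left, z up, the work surface at z = 0. Lengths are in m, angles in rad, forces in N, time in s.
With the tool pointing down it reaches from about 0.425 to 0.8 m from the base axis. Payload 8.3 kg.
Tool frame: the origin (TCP) lies midway between the tips of the shut fingers; the grasp point (between the pads) lies 19 mm behind it (manip.hold_point_z is the distance from the TCP to the grasp point, in m); x points along the fingers, z is the direction in which the jaws open and shut, and the axes are right-handed (so a half turn about x gives the same grasp; the last joint's range is limited). The gripper opens to 85 mm and grips with 20 to 120 N. Pads are 22 mm wide; open, the fingers measure 114 mm over their backs; the gripper's body (76 mm by 85 mm) begins 54 mm behind the grasp point. The pads swing forward as they close: fully open they stand 13 mm farther back than shut.
Start: joints at [-1.213, 0.383, 0.016, 1.37, -0.006, 1.388, -0.046], TCP at [0.255, 0.57, 0.202] pointing down, gripper open.
Joint ranges: [-2.95, 2.95], [-0.25, 2.06], [-1.52, 1.56], [0.18, 2.33], [-1.44, 4.58], [0.02, 2.06], [-3.01, 3.01]. Speed limits (rad/s): [2.39, 2.39, 3.01, 3.01, 3.14, 3.14, 3.14].

### API

Orientations are given as a rotation vector (axis times angle).
In Python, from station import manip, effector, cams, workorder gives the robot as it stands. Calls block until the motion is done:
- manip.move_to(position, orientation): joint-space move of the TCP to a pose.
- manip.servo_line(position, frame=None, vel=0.15, contact_N=None): straight line of the TCP; frame=None keeps the orientation; vel is the mean speed in m/s. With contact_N (N) it stops when the force on the tool has changed by that much, and returns True; else False.
- manip.goto_joints(angles): joint-space move.
- effector.let_go() and effector.close_gripper(effort=None): open the fingers fully, or close them until they stop; effort is the grip in N (None keeps the last).
- manip.sleep(seconds).
- manip.solve_ik(position, orientation): joint angles nearest the present ones, or None.
- manip.get_obs(): the state.
- cams.grab_frame(name): name is "side" or "top" or "wrist"; returns (picture, depth): 420x560x3 uint8, red, green, blue; 420x560 float32, m along the optical axis (not along the pixel's ray), 0 where there is no reading.
- cams.camera_info(name): a dict with "fx", "fy", "cx", "cy" (pixels), "dist" ([k1, k2, p1, p2, k3] as OpenCV has them; the pictures are not rectified), "T" (4x4, takes a point from camera to world coordinates). Camera axes: x right, y up, looking along -z (the intrinsics and any distortion apply to the point x, -y, -z); pixel columns grow to the right and rows downward; lengths in m; the calibration is good to about 2 mm. A picture is of the moment at which its call begins: read the wrist's pose just before it. camera_info takes no time and is no camera call; for the wrist camera it gives the pose at the moment of the call.
A pose or a line that the arm cannot do raises manip.Unreachable and nothing moves.
- workorder.job_done(): hands the job in, once; it reports no verdict.
The state is a dict: "time_s": time; "joint_positions": joint angles; "qd": joint speeds; "joint_torque": joint torques, N m; "eef_pos": TCP position; "tool_rot": TCP orientation; "ft_force": force on the tool from outside, world axes, zero at the start; "ft_torque": the same for the moment, N m; "width": finger opening in m.
Only numpy, scipy, OpenCV 4.12 (cv2) and the standard library are available. Lean on these libraries where they do the work, as an engineer would, in place of code of your own. Each camera call takes 0.05 s, during which the arm holds its last target.

## Working session

There is one attempt and no reset: what is moved stays moved. The work goes in short steps, each a Python script; the robot and the scene stay as the last script left them, time stands still between calls to the robot, and variables do not carry over. Pictures are saved under pics/ and viewed, and the job is handed in when it is done.

```bash
ls; mkdir -p pics; python3 - <<'E'
from station import manip, effector, cams, workorder
import cv2, numpy as np
o=manip.get_obs(); print(o['time_s'],o['eef_pos'],o['tool_rot'],o['width'],manip.hold_point_z)
for n in ("top","side"):
    p,d=cams.grab_frame(n); cv2.imwrite(f"pics/{n}0.png",p[:,:,::-1]); np.savez(f"pics/{n}0.npz",p=p,d=d)
    i=cams.camera_info(n); print(n,i['fx'],i['cx'],i['cy'],i['dist'],np.round(i['T'],3).tolist())
E
```

```text
pics
0.0 [0.2550392  0.5699573  0.20134968] [-0.89508935  1.38106752  0.89322475] 0.08556031259284819 0.0187
top 395.2793732014634 284.4854807236839 212.05111686637147 [-0.02698615  0.          0.          0.          0.        ] [[0.01, 0.998, -0.056, 0.446], [-0.999, 0.008, -0.035, -0.001], [-0.035, 0.057, 0.998, 0.692], [0.0, 0.0, 0.0, 1.0]]
side 395.4234187960277 274.1174384188006 202.79341575557504 [0.00383912 0.         0.         0.         0.        ] [[0.722, 0.457, -0.519, 0.138], [-0.691, 0.474, -0.545, -0.388], [-0.003, 0.752, 0.659, 0.514], [0.0, 0.0, 0.0, 1.0]]
```

View pics/top0.png

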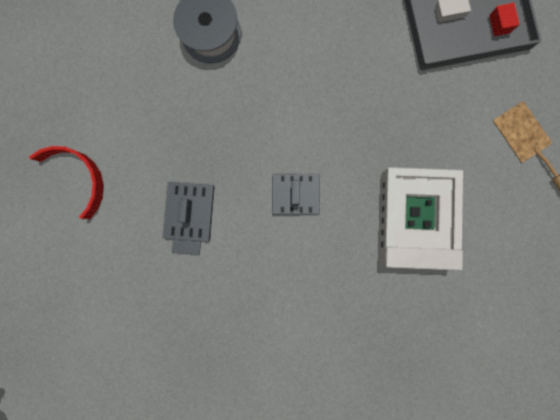

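View pics/side0.png

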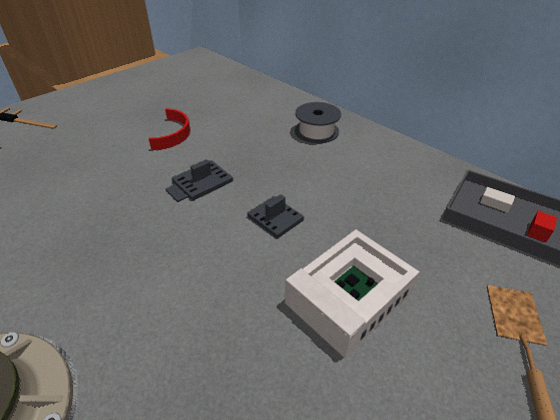

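The top view shows the tongued cover at about (188,212) with its tongue at (186,247). The short cover is at (296,195), and the unit is at (425,220) with the lip at the bottom, y≈258. I'll measure them from depth.

```bash
cat > h.py <<'E'
import numpy as np, cv2
from scipy.spatial.transform import Rotation as R
def cloud(d,i):
    h,w=d.shape; u,v=np.meshgrid(np.arange(w),np.arange(h))
    K=np.array([[i['fx'],0,i['cx']],[0,i['fy'],i['cy']],[0,0,1.]])
    q=cv2.undistortPoints(np.stack([u,v],-1).reshape(-1,1,2).astype(np.float32),K,np.array(i['dist'],float)).reshape(h,w,2)
    P=np.stack([q[...,0]*d,-q[...,1]*d,-d],-1)
    T=np.array(i['T']); W=P@T[:3,:3].T+T[:3,3]; W[d<=0]=np.nan
    return W
def rect(pts):
    r=cv2.minAreaRect((pts[:,:2]*1000).astype(np.float32)); return r, cv2.boxPoints(r)
E
python3 - <<'E'
from station import cams
from h import *
z=np.load("pics/top0.npz"); W=cloud(z['d'],cams.camera_info("top")); 
print("bench",np.nanmedian(W[280:340,200:400,2]), np.nanmedian(W[230:260,230:340,2]))
rng={"cover":(150,225,170,262),"short":(262,330,165,225),"unit":(375,475,155,280)}
for n,(a,b,c,e) in rng.items():
    S=W[c:e,a:b].reshape(-1,3); S=S[np.isfinite(S).all(1)]
    print(n,"hist",np.histogram(S[:,2]*1000,bins=[-5,2,3.5,7,10,14,20,30,36,44,48,50,54,56,62]))
    for lo,hi in ([(2.5,20),(8,20),(2.5,7),(36,56)] if n!="unit" else [(30,65),(46,54),(55.5,62),(36,44),(10,36)]):
        Q=S[(S[:,2]*1000>lo)&(S[:,2]*1000<hi)]
        if len(Q)>10:
            r,bx=rect(Q); print(lo,hi,len(Q),np.round(r[0],1),np.round(r[1],1),round(r[2],1),"med z",np.median(Q[:,2]),np.round(bx).tolist())
E
```

```text
bench -0.0003749079285667589 -0.0003241798789745953
cover hist (array([3710,  164,  340,  169, 2133,   69,   38,   24,   50,  176,    1,
          0,    0,    0]), array([-5. ,  2. ,  3.5,  7. , 10. , 14. , 20. , 30. , 36. , 44. , 48. ,
       50. , 54. , 56. , 62. ]))
2.5 20 2793 [480.1 196.5] [155.1 129.8] 0.6 med z 0.011450745857321198 [[402.0, 261.0], [403.0, 131.0], [558.0, 132.0], [557.0, 262.0]]
8 20 2358 [479.4 192.6] [ 83.1 108.6] 86.4 med z 0.011732929364238032 [[423.0, 155.0], [531.0, 148.0], [536.0, 231.0], [428.0, 237.0]]
2.5 7 422 [480.1 196.5] [155.1 129.8] 0.6 med z 0.004712043690152601 [[402.0, 261.0], [403.0, 131.0], [558.0, 132.0], [557.0, 262.0]]
36 56 227 [483.7 192.3] [14.3 39.7] 85.9 med z 0.04519408937641567 [[463.0, 187.0], [503.0, 184.0], [504.0, 198.0], [464.0, 201.0]]
short hist (array([2084,   70,    1,  113, 1538,   62,    7,    0,    7,  178,    4,
          0,    0,    0]), array([-5. ,  2. ,  3.5,  7. , 10. , 14. , 20. , 30. , 36. , 44. , 48. ,
       50. , 54. , 56. , 62. ]))
2.5 20 1738 [515.9   1.8] [ 96.  118.5] 4.5 med z 0.011786035750737167 [[46
[... 670 characters left out ...]
676 [ 474.3 -203.6] [121.2 159.4] 88.1 med z 0.0474218095716441 [[393.0, -262.0], [552.0, -267.0], [556.0, -146.0], [397.0, -140.0]]
46 54 1800 [ 475.7 -203.8] [121.1 156.6] 88.2 med z 0.051773301448710896 [[396.0, -262.0], [552.0, -267.0], [556.0, -146.0], [399.0, -141.0]]
55.5 62 1508 [ 410.7 -201.5] [119.8  32.2] 88.1 med z 0.0578051967616563 [[393.0, -261.0], [425.0, -262.0], [429.0, -142.0], [397.0, -141.0]]
36 44 2981 [ 473.3 -197.4] [108.9 156. ] 87.9 med z 0.039869836756165844 [[393.0, -249.0], [549.0, -255.0], [553.0, -146.0], [397.0, -140.0]]
10 36 1475 [ 474.6 -187.2] [ 89.1 158.1] 88.1 med z 0.024190219672183044 [[394.0, -229.0], [552.0, -234.0], [555.0, -145.0], [397.0, -140.0]]
```

```bash
python3 - <<'E'
from station import cams,manip
from h import *
z=np.load("pics/top0.npz"); W=cloud(z['d'],cams.camera_info("top"))
def fit(a,b,c,e,lo,hi):
    m=np.zeros(W.shape[:2],np.uint8); m[c:e,a:b]=((W[c:e,a:b,2]*1e3>lo)&(W[c:e,a:b,2]*1e3<hi))
    n,l,st,_=cv2.connectedComponentsWithStats(m,connectivity=4); k=1+np.argmax(st[1:,4]); Q=W[l==k]
    r,bx=rect(Q); print(lo,hi,len(Q),np.round(r[0],1),np.round(r[1],1),round(r[2],2),np.round(bx,1).tolist()); return Q
fit(150,225,170,262,9.5,14); fit(150,225,170,262,3.5,6.5); fit(150,225,170,262,44,49)
fit(375,475,155,280,50.5,53.5); fit(375,475,155,280,57,59.5); fit(375,475,155,280,38,42)
print(R.from_rotvec(manip.get_obs()['tool_rot']).as_matrix().round(2).tolist())
# ik checks
def pose(xy,z,yaw,tilt,flip):
    # cover rotation: Rz(yaw)*Ry(-tilt)?: +x end up
    C=R.from_euler('z',yaw)*R.from_euler('y',-tilt)
    M=C.as_matrix(); s=-1 if flip else 1
    X=-M[:,2]; Z=s*M[:,1]; Y=np.cross(Z,X)
    return C, R.from_matrix(np.stack([X,Y,Z],1)).as_rotvec()
for f in (0,1):
    _,rv=pose(0,0,np.radians(-4),0,f); print(f,manip.solve_ik([.4837,.1923,.2],rv))
    _,rv=pose(0,0,np.radians(-2),np.radians(15),f); print(f,manip.solve_ik([.4837,-.2035,.09],rv))
E
```

```text
9.5 14 2228 [483.9 192.2] [82.8 99.7] 86.26 [[431.3999938964844, 154.1999969482422], [530.9000244140625, 147.6999969482422], [536.2999877929688, 230.3000030517578], [436.79998779296875, 236.8000030517578]]
3.5 6.5 288 [423.3 196.1] [50.5 23.6] 86.32 [[409.8999938964844, 171.60000610351562], [433.5, 170.10000610351562], [436.70001220703125, 220.5], [413.20001220703125, 222.10000610351562]]
44 49 175 [483.4 192.4] [13.6 39.1] 86.46 [[463.5, 186.8000030517578], [502.5, 184.39999389648438], [503.3999938964844, 198.0], [464.3999938964844, 200.39999389648438]]
50.5 53.5 1381 [ 486.3 -204. ] [120.5 135. ] 88.35 [[417.1000061035156, -262.29998779296875], [552.0, -266.20001220703125], [555.5, -145.6999969482422], [420.6000061035156, -141.8000030517578]]
57 59.5 1053 [ 410.8 -201.4] [119.2  32. ] 88.05 [[392.79998779296875, -260.3999938964844], [424.79998779296875, -261.3999938964844], [428.79998779296875, -142.39999389648438], [396.8999938964844, -141.3000030517578]]
38 42 2622 [ 484.2 -205.4] [ 93.9 115.3] 88.08 [[425.0, -250.39999389648438], [540.2999877929688, -254.3000030517578], [543.4000244140625, -160.5], [428.20001220703125, -156.60000610351562]]
[[-0.0, -0.91, 0.41], [-0.0, 0.41, 0.91], [-1.0, -0.0, -0.0]]
0 [-0.66504181  0.15660621  0.254953    1.66936675 -0.040608    1.32080125
  1.09795702]
0 [ 0.81037994  0.10512601 -0.42296531  2.02077228 -0.06850894  0.78061492
  1.97345404]
1 [-0.93782022  0.1670057   0.56778861  1.68044161 -0.09238842  1.32099723
 -1.99407406]
1 [-0.76982159  0.17078534  1.29237133  2.0735706  -0.38850268  0.81861238
 -0.86775343]
```

```bash
cat >> h.py <<'E'
CXY=np.array([.4838,.1923]); CYAW=np.radians(-3.7)
UP=np.array([.4743,-.2036,0.]); UYAW=np.radians(-1.85)
GZ=0.0145   # TCP height in cover frame
def tcp(cpos,yaw,tilt,off=(0,0,GZ)):
    """cover origin pose (world) -> TCP position, rotvec; off = TCP in the cover frame"""
    C=R.from_euler('z',yaw)*R.from_euler('y',-tilt); M=C.as_matrix()
    X=-M[:,2]; Z=M[:,1]; Y=np.cross(Z,X)
    return np.asarray(cpos)+M@np.array(off), R.from_matrix(np.stack([X,Y,Z],1)).as_rotvec()
def cov_from_tip(tipu,tilt):
    """tongue tip in the unit frame -> cover origin in world"""
    U=R.from_euler('z',UYAW); C=U*R.from_euler('y',-tilt)
    return UP+U.apply(tipu)+C.apply([.074,0,0])
E
python3 - <<'E'
from station import manip,effector,cams
from h import *
p,rv=tcp([*CXY,0],CYAW,0)
manip.move_to([p[0],p[1],.13],rv)
manip.servo_line(p,rv,vel=.1)
o=manip.get_obs();print(o['time_s'],o['eef_pos'],p,o['ft_force'])
effector.close_gripper(60)
o=manip.get_obs();print(o['time_s'],o['eef_pos'],o['width'],o['ft_force'])
manip.servo_line([p[0],p[1],.2],rv,vel=.15)
o=manip.get_obs();print(o['time_s'],o['eef_pos'],o['width'],o['ft_force'])
for n in ("top","side"):
    im,d=cams.grab_frame(n); cv2.imwrite(f"pics/{n}1.png",im[:,:,::-1]); np.savez(f"pics/{n}1.npz",p=im,d=d)
E
```

```text
3.05 [0.48432931 0.19250204 0.01513908] [0.4838 0.1923 0.0145] [0.16218274 0.30878895 1.06825758]
3.7417 [0.48395266 0.19235517 0.01479226] 0.010722866796204093 [-0.6584685  -0.40468192  4.602433  ]
5.125 [0.48323747 0.19205273 0.19895225] 0.01083033297174886 [ 0.34304238  0.86891087 -1.87650494]
```

View pics/side1.png

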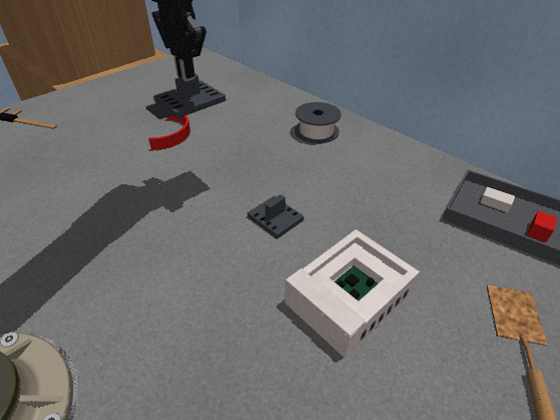

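```bash
python3 - <<'E'
from station import manip,effector,cams
from h import *
t=np.radians(16)
p,rv=tcp(cov_from_tip([-.036,0,.11],t),UYAW,t)
print(p, manip.solve_ik(p,rv))
for tip in ([-.036,0,.044],[-.062,0,.043]):
    q,r2=tcp(cov_from_tip(tip,t),UYAW,t); print(q,manip.solve_ik(q,r2))
manip.move_to(p,rv)
o=manip.get_obs();print(o['time_s'],o['eef_pos'],p,o['width'],o['ft_force'],o['tool_rot']-rv)
for n in ("top","side"):
    im,d=cams.grab_frame(n); cv2.imwrite(f"pics/{n}2.png",im[:,:,::-1]); np.savez(f"pics/{n}2.npz",p=im,d=d)
E
```

```text
[ 0.50542039 -0.20460518  0.14433546] [-0.38356715  0.04010589  0.80990993  1.96751375 -0.17222373  0.89393518
  2.05167161]
[ 0.50542039 -0.20460518  0.07833546] [-0.35474122  0.15390393  0.81977866  2.04727791 -0.32817657  0.7559628
  2.19674717]
[ 0.47943395 -0.20376583  0.07733546] [-0.40387092  0.08743861  0.87034761  2.10413457 -0.26871919  0.74195183
  2.17143498]
6.7083 [ 0.50611491 -0.20325737  0.14445405] [ 0.50542039 -0.20460518  0.14433546] 0.011126555265752798 [ 0.10894123  0.07591468 -1.63631207] [-0.00105107 -0.0012624   0.00163468]
```

View pics/side2.png

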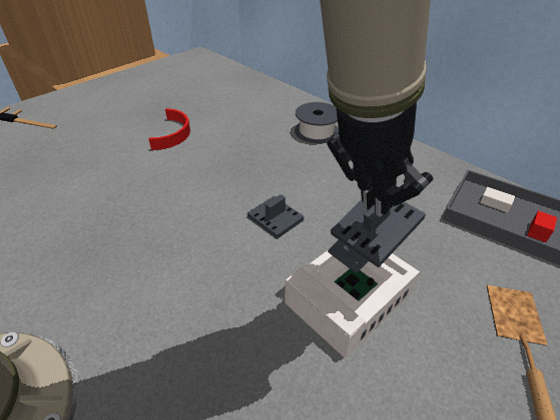

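View pics/top2.png

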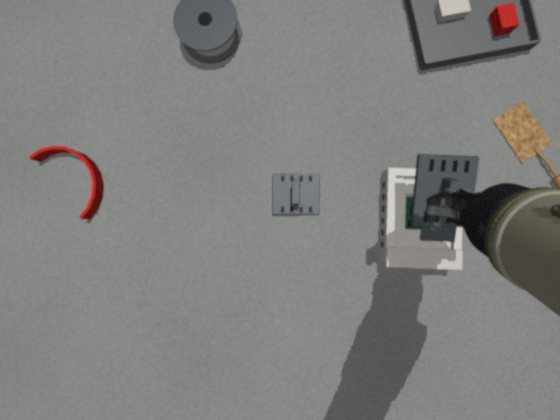

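The cover is held tilted over the recess. In the top view the tongue is near (437,233), and in the side view it is near (343,252). I'll compare the cover's measured pose with the one I expect from the tool.

```bash
cat >> h.py <<'E'
def cover_pred(o):
    M=R.from_rotvec(o['tool_rot']).as_matrix(); C=np.stack([-M[:,1]*0,M[:,2],-M[:,0]],1); C[:,0]=np.cross(C[:,1],C[:,2])
    return C, np.array(o['eef_pos'])-C@[0,0,GZ]
def inframe(n,z,C,p,cams):
    W=cloud(z['d'],cams.camera_info(n)); return (W-p)@C*1000
E
python3 - <<'E'
from station import cams,manip
from h import *
o=manip.get_obs(); C,p=cover_pred(o)
print("pred cover",p,"tilt",np.degrees(np.arccos(C[2,2])),"tip in unit",R.from_euler('z',-UYAW).apply(p+C@[-.074,0,0]-UP))
for n in ("top","side"):
    z=np.load(f"pics/{n}2.npz"); L=inframe(n,z,C,p,cams); dark=z['p'].max(2)<110
    ok=np.isfinite(L).all(2)&dark&(np.abs(L[...,1])<55)
    s=ok&(L[...,2]>4)&(L[...,2]<20)&(abs(L[...,0])<60)&~((abs(L[...,1])<12)&(abs(L[...,0])<25))
    Q=L[s]
    A=np.c_[Q[:,:2],np.ones(len(Q))]
    for _ in range(3):
        c=np.linalg.lstsq(A,Q[:,2],rcond=None)[0]; k=abs(A@c-Q[:,2])<1.5; A,Q=A[k],Q[k]
    print(n,len(Q),"slope deg x,y",np.degrees(c[:2]).round(2),"z0",c[2].round(2))
    r,bx=rect(Q/1000); print(np.round(r[0],1),np.round(r[1],1),round(r[2],1),np.round(bx,1).tolist())
    s=ok&(abs(L[...,2]-5)<3)&(L[...,0]<-45)&(L[...,0]>-85); T=L[s]
    print("tongue",len(T),np.percentile(T,[1,50,99],axis=0).round(1).tolist() if len(T) else None)
E
```

```text
pred cover [ 0.51017892 -0.203358    0.13051271] tilt 16.00018914256063 tip in unit [-0.03528068  0.00122657  0.11011531]
top 1754 slope deg x,y [ 0.6  -0.07] z0 11.32
[-0.1 -0.5] [100.5  81.3] 0.2 [[-50.5, 40.0], [-50.20000076293945, -41.29999923706055], [50.29999923706055, -41.0], [50.0, 40.29999923706055]]
tongue 504 [[-72.7, -23.8, 2.4], [-61.7, -0.3, 4.6], [-50.4, 23.5, 6.9]]
side 1926 slope deg x,y [0.35 0.23] z0 11.54
[-1.8 -1. ] [99.5 82.3] 0.3 [[-51.79999923706055, 39.900001525878906], [-51.29999923706055, -42.400001525878906], [48.20000076293945, -41.79999923706055], [47.70000076293945, 40.5]]
tongue 725 [[-75.0, -40.0, 2.4], [-62.0, -2.7, 4.9], [-49.7, 34.6, 7.5]]
```

```bash
python3 - <<'E'
from station import manip,effector,cams
from h import *
t=np.radians(16)
def go(tip,tilt,vel,c=None):
    p,rv=tcp(cov_from_tip(tip,tilt),UYAW,tilt)
    h=manip.servo_line(p,rv,vel=vel,contact_N=c); manip.sleep(.15)
    o=manip.get_obs(); C,q=cover_pred(o)
    print(h,round(o['time_s'],2),"tip",(R.from_euler('z',-UYAW).apply(q+C@[-.074,0,0]-UP)*1000).round(1),"tilt",np.degrees(np.arccos(C[2,2])).round(1),"F",np.round(o['ft_force'],1),o['width'].round(4))
    return h
if not go([-.036,0,.046],t,.08,12):
    if not go([-.062,0,.0445],t,.05,12):
        go([-.062,0,.0415],t,.03,6)
        manip.sleep(.2)
for n in ("top","side"):
    im,d=cams.grab_frame(n); cv2.imwrite(f"pics/{n}3.png",im[:,:,::-1]); np.savez(f"pics/{n}3.npz",p=im,d=d)
E
```

```text
Traceback (most recent call last):
AttributeError: 'float' object has no attribute 'round'
```

```bash
cat >> h.py <<'E'
def rep(o,h=None):
    C,q=cover_pred(o)
    print(h,round(o['time_s'],2),"tip",(R.from_euler('z',-UYAW).apply(q+C@[-.074,0,0]-UP)*1000).round(1),"tilt",np.degrees(np.arccos(min(1,C[2,2]))).round(1),"F",np.round(o['ft_force'],1),round(float(o['width']),4))
def go(manip,tip,tilt,vel,c=None):
    p,rv=tcp(cov_from_tip(tip,tilt),UYAW,tilt)
    h=manip.servo_line(p,rv,vel=vel,contact_N=c); manip.sleep(.15); rep(manip.get_obs(),h)
    return h
E
python3 - <<'E'
from station import manip,effector,cams
from h import *
t=np.radians(16)
rep(manip.get_obs())
if not go(manip,[-.062,0,.0445],t,.05,12):
    go(manip,[-.062,0,.0415],t,.03,6)
    manip.sleep(.2)
for n in ("top","side"):
    im,d=cams.grab_frame(n); cv2.imwrite(f"pics/{n}3.png",im[:,:,::-1]); np.savez(f"pics/{n}3.npz",p=im,d=d)
E
```

```text
None 7.91 tip [-35.5  -0.1  46.6] tilt 16.1 F [ 0.5  0.6 -2.1] 0.0108
False 8.73 tip [-61.8   0.1  44.5] tilt 16.0 F [ 0.1  0.1 -2.4] 0.0108
False 9.13 tip [-61.9  -0.1  41.5] tilt 16.0 F [-0.1 -1.6 -1.1] 0.0109
```

View pics/side3.png

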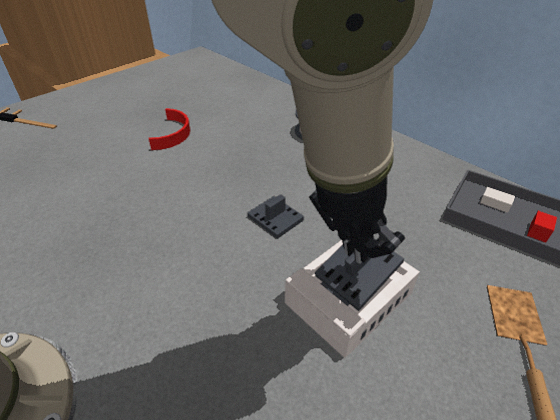

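The tongue has gone under the lip, with the plate's front edge at the lip near (330,285) and the far end raised. I'll check the slip, then rotate the cover down.

```bash
cat > chk.py <<'E'
from station import cams,manip
from h import *
import sys
def chk(k,C,p):
  for n in ("top","side"):
    z=np.load(f"pics/{n}{k}.npz"); L=inframe(n,z,C,p,cams); dark=z['p'].max(2)<110
    s=np.isfinite(L).all(2)&dark&(np.abs(L[...,1])<50)&(L[...,2]>5)&(L[...,2]<20)&(abs(L[...,0])<60)&~((abs(L[...,1])<12)&(abs(L[...,0])<25))
    Q=L[s]; A=np.c_[Q[:,:2],np.ones(len(Q))]
    for _ in range(3):
        c=np.linalg.lstsq(A,Q[:,2],rcond=None)[0]; m=abs(A@c-Q[:,2])<1.5; A,Q=A[m],Q[m]
    r,bx=rect(Q/1000); print(n,len(Q),"slope",np.degrees(c[:2]).round(2),"z0",c[2].round(2),np.round(r[0],1),np.round(r[1],1),round(r[2],1),"x",np.percentile(Q[:,0],[.5,99.5]).round(1),"y",np.percentile(Q[:,1],[.5,99.5]).round(1))
if __name__=="__main__":
    C,p=cover_pred(manip.get_obs()); chk(sys.argv[1],C,p)
E
python3 chk.py 3
python3 - <<'E'
from station import manip,effector,cams
from h import *
for a,z in ((12,.0412),(8,.041),(4,.0408)):
    if go(manip,[-.062,0,z],np.radians(a),.03,20): print("contact"); break
else:
    go(manip,[-.062,0,.0405],0,.03,15); manip.sleep(.2)
rep(manip.get_obs())
for n in ("top","side"):
    im,d=cams.grab_frame(n); cv2.imwrite(f"pics/{n}4.png",im[:,:,::-1]); np.savez(f"pics/{n}4.npz",p=im,d=d)
E
python3 chk.py 4
```

```text
top 1434 slope [ 0.34 -0.17] z0 11.41 [-3.1  0.4] [ 80.1 106.6] 89.8 x [-56.   49.7] y [-39.   39.9]
side 1937 slope [0.05 0.17] z0 11.64 [-5.6 -1.6] [ 81.5 107.5] 89.9 x [-58.6  46.9] y [-41.9  38.6]
False 9.92 tip [-62.6  -0.1  41. ] tilt 12.0 F [-0.3  0.4 -1.9] 0.0107
False 10.4 tip [-62.6  -0.2  40.9] tilt 8.0 F [ 0.3 -0.1 -1.4] 0.0108
False 10.88 tip [-62.6  -0.2  40.8] tilt 4.0 F [-0.7  0.  -1.3] 0.0104
False 11.37 tip [-62.5  -0.3  40.5] tilt 0.1 F [-0.4  0.3 -1.9] 0.0108
None 11.57 tip [-62.2  -0.1  40.6] tilt 0.0 F [-0.3 -0.2 -0.7] 0.0103
top 1030 slope [ 0.39 -0.21] z0 11.52 [-1.1 -3.5] [95.5 88.1] 0.7 x [-48.6  45.3] y [-39.9  40. ]
side 1890 slope [0.2  0.01] z0 11.3 [-1.2 -1.7] [ 82.  100.6] 89.2 x [-51.   47.8] y [-41.7  38.4]
```

View pics/side4.png

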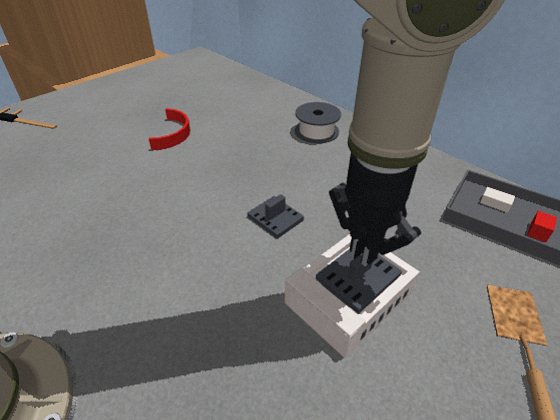

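The cover lies flat in the recess, with its plate at (360,278) in the side view, and is still held. I'll press gently onto the ledge, release, lift and check.

```bash
python3 - <<'E'
from station import manip,effector,cams
from h import *
go(manip,[-.062,0,.039],0,.02,5); 
effector.let_go(); rep(manip.get_obs())
p,rv=tcp(cov_from_tip([-.062,0,.04],0),UYAW,0)
manip.servo_line([p[0],p[1],.18],rv,vel=.12)
manip.move_to([.42,.22,.28],rv); rep(manip.get_obs())
for n in ("top","side"):
    im,d=cams.grab_frame(n); cv2.imwrite(f"pics/{n}5.png",im[:,:,::-1]); np.savez(f"pics/{n}5.npz",p=im,d=d)
from chk import chk
C=R.from_euler('z',UYAW).as_matrix(); chk(5,C,UP+C@[.012,0,.04])
z=np.load("pics/top5.npz");W=cloud(z['d'],cams.camera_info("top"));z0=np.load("pics/top0.npz");W0=cloud(z0['d'],cams.camera_info("top"))
for w in (W0,W):
    S=w[165:225,262:330].reshape(-1,3); S=S[(S[:,2]>.044)&(S[:,2]<.049)]; print("short rib",S.mean(0))
E
```

```text
False 12.07 tip [-61.9  -0.1  40.1] tilt 0.1 F [-5.1  2.4 14.2] 0.0107
None 12.78 tip [-62.  -0.  39.] tilt 0.0 F [ 0.1 -0.1 -0.7] 0.0853
None 15.6 tip [-141.4  420.6  265.3] tilt 0.0 F [-1.  -0.1  0.6] 0.0853
top 1022 slope [ 0.29 -0.36] z0 11.65 [-0.4  0.1] [96.6 80. ] 0.4 x [-48.3  46.3] y [-39.8  39.8]
side 2055 slope [0.1 0.1] z0 11.61 [-0.8 -1.6] [101.3  81.5] 0.1 x [-50.7  48.7] y [-41.9  38.5]
short rib [0.51467998 0.00390497 0.04575072]
short rib [0.51458131 0.00392195 0.04597186]
```

View pics/top5.png

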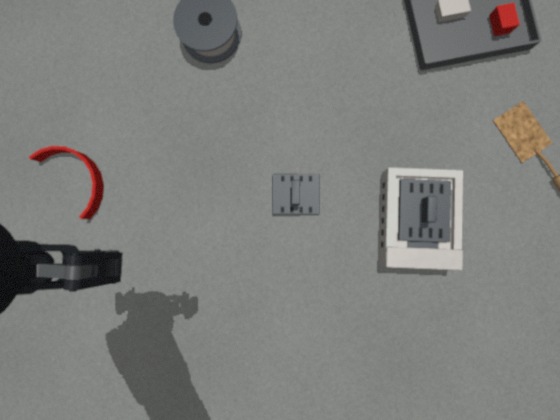

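View pics/side5.png

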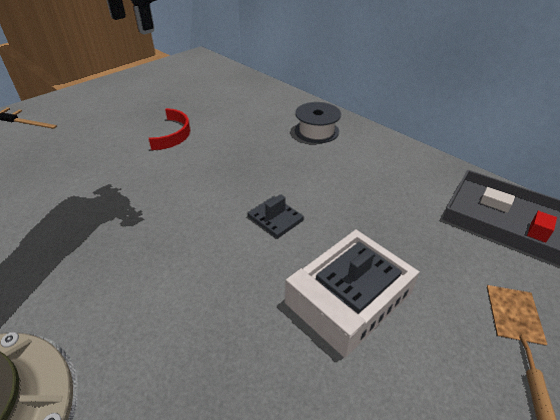

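The cover sits flat in the recess, with its plate centred near (426,210) in the top view and the tongue running under the lip at y≈245. The short cover hasn't moved, and the arm is clear of everything.

```bash
python3 -c "
from station import workorder,manip
workorder.job_done(); print(manip.get_obs()['time_s'])"
```

```text
the job is handed in; nothing more can be done
the job is handed in; nothing more can be done
```

The tongued cover is closed into the unit's recess and the job is handed in, at about 15.7 s of the 38 s allowed; no verdict is reported. I gripped it by the rib, tipped it 16° tongue down and slid the tongue under the lip. I then rotated it flat about the tongue tip, held throughout, pressed it lightly onto the ledge (about 14 N on the wrist) and released it.

**Last checks, after release:**
- **Position:** the cover is within about 1 mm lengthwise and 2 mm sideways of its nominal seat.
- **Flatness and height:** it is within 0.5° of flat, with its top within 0.5 mm of nominal, and turned by less than 0.5° from the unit.
- **Tongue:** the tip is about 62 mm from the unit's centre, so about 14 mm under the lip. This comes from the cover's position, because the lip hides it.
- **Short cover:** it moved about 0.1 mm, which is within measurement noise.
- **Robot:** the arm is clear of everything.

**Disagreements:**
- **Camera views:** the top and side cameras differed by 1–2 mm in places, which is within their calibration.
- **Gripper width:** it read about 11 mm on the 14 mm rib; the camera checks with the cover held showed no slip.
- **Press-down contact stop:** it reported no contact, although the wrist force rose to 14 N.

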